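# Show where the short tube goes

### The job

Show a trainee where the odd tube belongs. First push the storage box's clear sliding cover gently open by its ridge, with the fingers and without pinching it, until all six places are uncovered; then point from just above, without touching, at the cap of the one short tube in the rack and stay there for two seconds; then point in the same way at the middle of the one free place in the box, stay two seconds, and finish still pointing there. Touch no tube or vial, leave everything else where it stands, and do not lower the fingers over any other tube.

Things in the scene. Friction and masses are not known exactly. Their poses are not given: they have to be found in the camera images.
- short_tube: the one short screw-cap tube in the yellow rack: clear, 16 mm dia., white cap 21 mm dia., 70 mm tall (the others are 95 mm). Loose, stands upright in a rack hole; origin at the centre of its underside, z up, so the middle of its cap top is 70 mm above the origin (about 85 mm above the bench, 25 mm lower than the tall tubes' tops)
- rack: yellow block with 2 rows of 4 holes, fixed; 90 mm (its x) by 180 mm (its y) by 55 mm high, holes 42 mm apart both ways, the tubes' undersides 15 mm above the bench. Origin at the centre of its underside. Two holes are empty
- box: blue open-topped storage box, fixed; 136 mm (its x) by 96 mm (its y), rim 50 mm above the bench, six places (3 along x, 2 along y, about 43 mm apart), five of them holding vials, one free. Origin at the centre of its underside. A clear cover slides over it; two thin guide rails along its x sides, tops 50 mm above the bench, reach 70 mm beyond its -y wall
- cover (a joint): the box's clear sliding cover, in m: 0 closed, grows as the cover slides to the box's own -y, stop at 0.115; from about 0.09 all six places are uncovered. It takes about 2 N to slide and stays where it is left. Its plate is 136 x 100 x 4 mm, upper face 56 mm above the bench; closed, it is centred on the box
- ridge (a point): middle of the top edge of the white upright ridge on the cover, 86 mm above the bench; the ridge is 110 mm long (box x), 12 mm thick (box y) and stands 30 mm above the cover's plate; it moves with the cover. Closed, it stands at y = +35 mm in the box's frame; pushed on its +y face it slides the cover open. The point's axes are the box's
- free_place: the one place of the box without a vial; origin at its mouth: centre of the cell at the height of the box's rim, 50 mm above the bench. It has an empty grey seat disc at the bottom
- tall_tube1: tall screw-cap tube 1 in the rack, 16 mm dia. with a 21 mm white cap, 95 mm tall, loose; origin at the centre of its underside; not to be touched
- tall_tube2: tall screw-cap tube 2 in the rack, 16 mm dia. with a 21 mm white cap, 95 mm tall, loose; origin at the centre of its underside; not to be touched
- tall_tube3: tall screw-cap tube 3 in the rack, 16 mm dia. with a 21 mm white cap, 95 mm tall, loose; origin at the centre of its underside; not to be touched
- tall_tube4: tall screw-cap tube 4 in the rack, 16 mm dia. with a 21 mm white cap, 95 mm tall, loose; origin at the centre of its underside; not to be touched
- tall_tube5: tall screw-cap tube 5 in the rack, 16 mm dia. with a 21 mm white cap, 95 mm tall, loose; origin at the centre of its underside; not to be touched
- vial1: vial with white cap standing in a place of the box, 26 mm dia., 38 mm tall, top 43 mm above the bench (7 mm below the rim); fixed; origin at the centre of its underside
- vial2: vial with white cap standing in a place of the box, 26 mm dia., 38 mm tall, top 43 mm above the bench (7 mm below the rim); fixed; origin at the centre of its underside
- vial3: vial with white cap standing in a place of the box, 26 mm dia., 38 mm tall, top 43 mm above the bench (7 mm below the rim); fixed; origin at the centre of its underside
- vial4: vial with white cap standing in a place of the box, 26 mm dia., 38 mm tall, top 43 mm above the bench (7 mm below the rim); fixed; origin at the centre of its underside
- vial5: vial with white cap standing in a place of the box, 26 mm dia., 38 mm tall, top 43 mm above the bench (7 mm below the rim); fixed; origin at the centre of its underside
- amber_bottle: bystander: amber glass bottle, 56 mm dia., 120 mm tall; loose, origin at its underside; leave it alone
- beaker: bystander: glass beaker, 64 mm dia., 85 mm tall; loose, origin at its underside; leave it alone
- jar: bystander: white jar, 44 mm dia., 50 mm tall; loose, origin at its underside; leave it alone
- spatula: bystander: steel lab spatula lying flat, 170 mm long; loose, origin at its underside; leave it alone
- pipette: bystander: hand pipette lying flat, about 260 mm long, 28 mm high; loose, origin at its underside; leave it alone
- dish: bystander: glass dish, 90 mm dia., 14 mm high; loose, origin at its underside; leave it alone

How it is judged:
On the way, in this order (a step that is already met when the one before it is completed fails the run):
1. the cover is pushed open until all places are uncovered (0.088 m or more) (value of joint cover above 0.088 m), for 0.2 s.
2. the tool point stays within 16 mm (sideways) of the short tube's axis, 12 to 85 mm above its cap, for 1.5 s (value of joint cover above 0.088 m and horizontal distance between the grasp point and short_tube below 0.016 m and z of the grasp point in the frame of short_tube between 0.082 and 0.155 m), for 1.5 s.
3. the tool point stays within 16 mm (sideways) of the middle of the free place, 12 to 85 mm above its mouth, for 1.5 s (value of joint cover above 0.088 m and horizontal distance between the grasp point and free_place below 0.016 m and z of the grasp point in the frame of free_place between 0.012 and 0.085 m), for 1.5 s.
At the end, for the whole second after the job is handed in: the tool point still hovers within 16 mm sideways of the middle of the free place, 12 to 85 mm above its mouth; the cover is open by 0.088 m or more; every tube is within 10 mm of its start and upright within 0.2 rad; every bystander is within 20 mm of its start (all of step 3 and distance of each of short_tube, tall_tube1, tall_tube2, tall_tube3, tall_tube4, tall_tube5 from where it was at the start of the episode below 0.01 m and angle between each of short_tube, tall_tube1, tall_tube2, tall_tube3, tall_tube4, tall_tube5's own z axis and vertical below 0.2 rad and distance of each of amber_bottle, beaker, jar, spatula, pipette, dish from where it was at the start of the episode below 0.02 m); the robot touches nothing.
It fails at once if a tube or vial is touched (over 0.5 N), or a tube is lifted, tipped or shifted by over 10 mm (contact force between any of the fingers, the arm and short_tube above 0.5 N or contact force between any of the fingers, the arm and tall_tube1 above 0.5 N or contact force between any of the fingers, the arm and tall_tube2 above 0.5 N or contact force between any of the fingers, the arm and tall_tube3 above 0.5 N or contact force between any of the fingers, the arm and tall_tube4 above 0.5 N or contact force between any of the fingers, the arm and tall_tube5 above 0.5 N or contact force between any of the fingers, the arm and vial1 above 0.5 N or contact force between any of the fingers, the arm and vial2 above 0.5 N or contact force between any of the fingers, the arm and vial3 above 0.5 N or contact force between any of the fingers, the arm and vial4 above 0.5 N or contact force between any of the fingers, the arm and vial5 above 0.5 N or distance of any of short_tube, tall_tube1, tall_tube2, tall_tube3, tall_tube4, tall_tube5 from where it was at the start of the episode above 0.01 m).
It fails at once if the tool point comes within 40 mm above the cap of a tall tube, within 14 mm of its axis ((horizontal distance between the grasp point and tall_tube1 below 0.014 m and z of the grasp point in the frame of tall_tube1 below 0.135 m) or (horizontal distance between the grasp point and tall_tube2 below 0.014 m and z of the grasp point in the frame of tall_tube2 below 0.135 m) or (horizontal distance between the grasp point and tall_tube3 below 0.014 m and z of the grasp point in the frame of tall_tube3 below 0.135 m) or (horizontal distance between the grasp point and tall_tube4 below 0.014 m and z of the grasp point in the frame of tall_tube4 below 0.135 m) or (horizontal distance between the grasp point and tall_tube5 below 0.014 m and z of the grasp point in the frame of tall_tube5 below 0.135 m)).
It fails at once if the cover is pinched or forced, or the box is pressed (over 25 N) (contact force between any of the fingers, the arm and box above 25 N).
It fails at once if the rack is touched hard (over 5 N) (contact force between any of the fingers, the arm and rack above 5 N).
It fails at once if a bystander is moved by over 20 mm (distance of any of amber_bottle, beaker, jar, spatula, pipette, dish from where it was at the start of the episode above 0.02 m).
It also fails if it takes over 54 s, if anything falls off the work surface, if the arm or the gripper's body presses on something with over 40 N, if the wrist force passes 120 N, or if a joint passes its speed limit or range.

### The arm

A 6-joint arm with a two-finger parallel gripper is mounted at the origin on the work surface. World frame = base frame: x ahead of the robot, y to its left, z up, the work surface at z = 0. Lengths are in m, angles in rad, forces in N, time in s.
With the tool pointing down it reaches from about 0.325 to 0.925 m from the base axis. Payload 3.1 kg.
Tool frame: the origin (TCP) lies between the finger pads, 19 mm behind the fingertips; this is the grasp point; z points along the fingers, y is the line along which they close (so a half turn about z gives the same grasp; the last joint's range is limited). The gripper opens to 85 mm and grips with 20 to 120 N. Pads are 22 mm wide; open, the fingers measure 114 mm over their backs; the gripper's body (76 mm by 85 mm) begins 54 mm behind the grasp point. The pads swing forward as they close: fully open they stand 13 mm farther back than shut.
Start: joints at [1.226, 0.217, 1.613, -0, 1.311, -0.112], TCP at [0.144, 0.608, 0.25] pointing down, gripper open.
Joint ranges: [-2.75, 2.75], [-0.78, 2.1], [0.31, 2.55], [-1.13, 4.27], [0.13, 2.63], [-2.58, 2.58]. Speed limits (rad/s): [2.79, 2.79, 3.14, 3.14, 3.14, 3.14].

### API

Orientations are given as a unit quaternion [w, x, y, z].
In Python, from cell import state, camera, job_done gives the robot as it stands. The module is installed in compiled form; this text tells all that it offers.
- The arm moves only by the tool apply_moves, never from a script. Its argument "motion" is text: rows parted by semicolons, each of 6 numbers parted by spaces: the shift along the world's x, y, z normalised to -1 to 1, where 1 is 0.1 m, then the turn, a rotation vector about the world's x, y, z normalised to -1 to 1, where 1 is pi/2 rad. In form: dx dy dz ax ay az; .... A call has 1 to 8 rows; each row is the pose to reach, as a shift and turn from the pose commanded when the call began; what a row does not reach only later rows make up. A row lasts 1/12 s, in which the tool goes at most 41.7 mm and 7.16 degrees, less where a joint would pass 70% of its speed; a pose out of reach is approached as far as the arm can. A call with a number of a shift or a turn outside -1 to 1 is refused whole. A call with a gripper value outside its range is refused whole. "jaw" is the finger opening in mm, from 0 to 85.4, set as the call begins (left out, the last holds). The fingers move at their own pace and stop on an object; "newtons" is the grip in N (left out, the last holds). Time passes only in rows, so rows that repeat a pose let the fingers close. It gives the time, the measured TCP pose, the force, the opening and the grip force at its end, in the units of the state.
- state(): the state, without advancing time (a new reading comes with each control period).
- camera(name): name is "scene" or "top" or "wrist"; returns a dict with "frame" (384x512x3 uint8, blue, green, red), "mtx" (3x3 intrinsics, pixels), "extrinsics" (4x4, takes a point from camera to world coordinates). Camera axes: x right, y up, looking along -z (the intrinsics and any distortion apply to the point x, -y, -z); pixel columns grow to the right and rows downward; lengths in m; the calibration is good to about 2 mm. A picture is of the moment at which its call begins. There is no depth.
- job_done(): hands the job in; it is judged then, once.
The state is a dict: "time_s": time; "joint_pos": joint angles; "qd": joint speeds; "tau": joint torques, N m; "tcp_pos": TCP position; "eef_rot": TCP orientation; "ft_force": force on the tool from outside, world axes, zero at the start; "ft_torque": the same for the moment, N m; "gripper_width": finger opening in m; "gripper_force": force on a finger pad.
Only numpy, scipy, OpenCV 4.12 (cv2) and the standard library are available. Lean on these libraries where they do the work, as an engineer would, in place of code of your own. Each camera call takes 0.05 s, during which the arm holds its last target. There are 200 camera calls.

## Working session

There is one attempt and no reset: what is moved stays moved. The work goes in short steps, Python scripts to look and compute and a tool call to move; the robot and the scene stay as the last step left them, time stands still between calls to the robot, and variables do not carry over. Pictures are saved under pics/ and viewed, at most 10 in all, crops included, and the job is handed in when it is done.

Besides the shell and the picture viewer there is one more tool, called after "Request:" as a command line: name --argument value ..., lists and objects as JSON in quotes. apply_moves: Moves the arm, as the interface text tells. Scaled input: -1 to 1 covers 0.1 m each way for a shift and pi/2 rad each way for a turn. Its arguments: {"type":"object","properties":{"motion":{"type":"string"},"jaw":{"type":"number"},"newtons":{"type":"number"}},"required":["motion"]}

```bash
mkdir -p pics
python3 - <<'E'
from cell import state,camera
import cv2,pickle
s=state();print(s['time_s'],s['tcp_pos'],s['eef_rot'],s['gripper_width'])
for n in('top','scene'):
    c=camera(n);pickle.dump(c,open(n+'.pkl','wb'));cv2.imwrite(f'pics/{n}0.png',c['frame']);print(c['mtx'],c['extrinsics'].round(3) if hasattr(c['extrinsics'],'round') else c['extrinsics'],c.keys())
E
```

```text
0.0 [0.14393455 0.60740815 0.24867936] [-2.55282936e-04  1.16146504e-01  9.93231379e-01 -1.16244978e-03] 0.08518971369329922
[[398.36107576   0.         255.20286276]
 [  0.         398.36107576 184.11441659]
 [  0.           0.           1.        ]] [[ 0.029  0.984 -0.174  0.436]
 [-1.     0.03   0.001  0.076]
 [ 0.007  0.174  0.985  0.972]
 [ 0.     0.     0.     1.   ]] dict_keys(['frame', 'mtx', 'extrinsics'])
[[418.36149271   0.         255.99297533]
 [  0.         418.36149271 192.0392044 ]
 [  0.           0.           1.        ]] [[ 0.494 -0.502  0.71   1.244]
 [ 0.869  0.275 -0.411 -0.269]
 [ 0.011  0.82   0.572  0.6  ]
 [ 0.     0.     0.     1.   ]] dict_keys(['frame', 'mtx', 'extrinsics'])
```

View pics/top0.png

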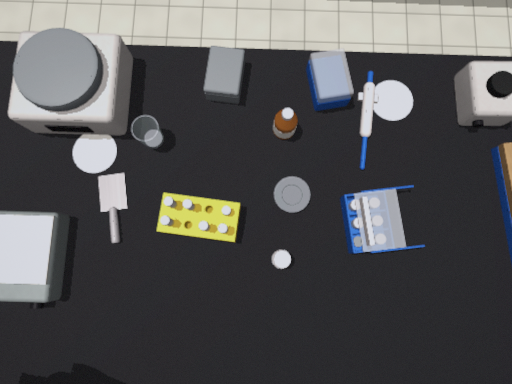

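View pics/scene0.png

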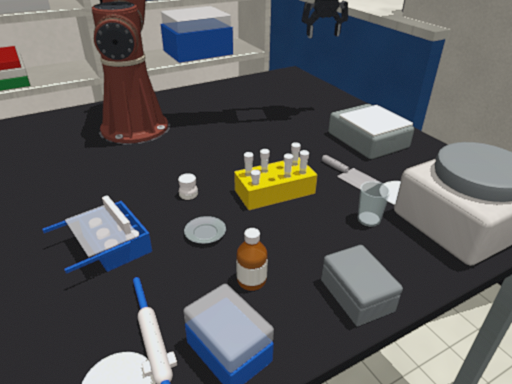

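The top view shows the rack near (199,217) with six caps, and the box near (375,222) with its ridge on the left and its rails running right (world -y). In the scene view the short tube seems to be at (255,176). I'll zoom in on both.

```bash
cat > h.py <<'E'
import numpy as np,pickle,cv2
def ray(c,uv):
    K=c['mtx'];E=np.array(c['extrinsics']);d=np.linalg.inv(K)@np.array([uv[0],uv[1],1.]);d=np.array([d[0],-d[1],-d[2]])
    return E[:3,3],E[:3,:3]@d
def plane(c,uv,z):
    o,d=ray(c,uv);return (o+d*(z-o[2])/d[2])
def proj(c,p):
    E=np.array(c['extrinsics']);q=E[:3,:3].T@(np.array(p)-E[:3,3]);q=c['mtx']@np.array([q[0],-q[1],-q[2]]);return q[:2]/q[2]
def load(n): return pickle.load(open(n+'.pkl','rb'))
E
python3 - <<'E'
from h import *
t=load('top')['frame'];s=load('scene')['frame']
a=cv2.resize(t[185:250,150:250],None,fx=4,fy=4,interpolation=2);b=cv2.resize(t[180:260,335:435],None,fx=4,fy=4,interpolation=2)
c=cv2.resize(s[135:210,225:325],None,fx=4,fy=4,interpolation=2);d=cv2.resize(s[190:275,55:155],None,fx=4,fy=4,interpolation=2)
L=np.vstack([a,c]);R=np.vstack([b,d]);H=max(len(L),len(R))
p=lambda x:cv2.copyMakeBorder(x,0,H-len(x),0,0,0)
m=np.hstack([p(L),p(R)])[:600];print(m.shape);cv2.imwrite('pics/z1.png',cv2.resize(np.hstack([p(L),p(R)]),(720,int(H*.9))) if H>600 else m)
E
```

```text
(600, 800, 3)
```

View pics/z1.png

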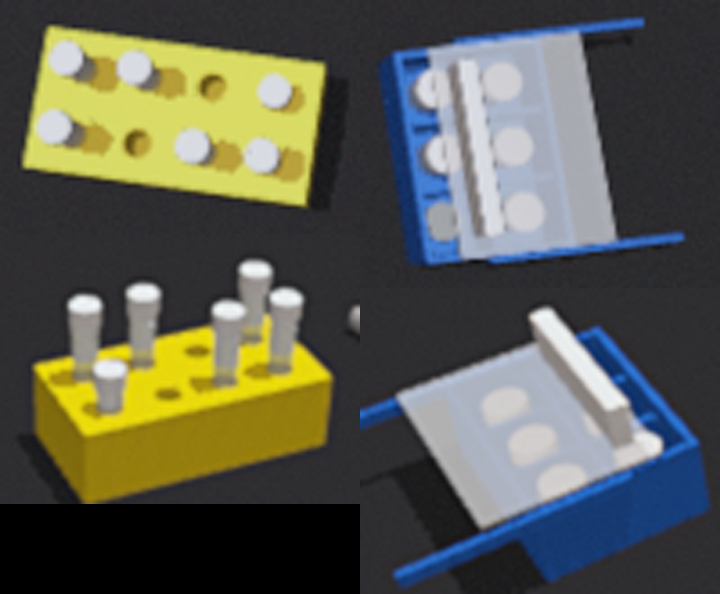

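The zoom shows the short tube at top-view pixel (226,211). The free place, a grey disc, is the left-bottom cell of the box near (358,241). The cover is already partly open. Next I'll measure.

Run:
```python
from h import *
T=load('top');S=load('scene');f=T['frame'];hsv=cv2.cvtColor(f,cv2.COLOR_BGR2HSV)
y=cv2.inRange(hsv,(20,120,80),(35,255,255));y=cv2.morphologyEx(y,cv2.MORPH_CLOSE,np.ones((9,9)))
c=max(cv2.findContours(y,0,1)[0],key=cv2.contourArea);r=cv2.minAreaRect(c);bp=cv2.boxPoints(r)
P=np.array([plane(T,q,.055)[:2] for q in bp]);print('rack',P.round(3).tolist(),'c',P.mean(0).round(4),[np.linalg.norm(P[i]-P[i-1]).round(3) for i in range(4)])
# caps
w=cv2.inRange(hsv,(0,0,180),(179,60,255));w=cv2.bitwise_and(w,y)
n,l,st,ce=cv2.connectedComponentsWithStats(w)
for i in range(1,n):
    if st[i,4]>8: print('cap',ce[i].round(1),st[i,4],'z.11',plane(T,ce[i],.110).round(3)[:2],'z.085',plane(T,ce[i],.085).round(3)[:2])
# hole lattice
e=[(P[i]-P[i-1]) for i in range(4)];L=max(e,key=np.linalg.norm);u=L/np.linalg.norm(L);u=u if u[1]>0 else -u;v=np.array([u[1],-u[0]])
print('u(y)',u,'v(x)',v)
for a in(-.5,.5): print([(P.mean(0)+v*a*.042+u*b*.042).round(3).tolist() for b in(-1.5,-.5,.5,1.5)])
# scene caps
f2=S['frame'];h2=cv2.cvtColor(f2,cv2.COLOR_BGR2HSV);w=cv2.inRange(h2,(0,0,200),(179,50,255));w[:135]=0;w[210:]=0;w[:,:235]=0;w[:,325:]=0
n,l,st,ce=cv2.connectedComponentsWithStats(w)
for i in range(1,n):
    if st[i,4]>5: print('scap',ce[i].round(1),st[i],plane(S,ce[i],.11).round(3)[:2],plane(S,ce[i],.085).round(3)[:2])
# box
roi=np.zeros_like(y);roi[180:260,335:435]=255
b=cv2.inRange(hsv,(100,120,60),(130,255,255))&roi
w=cv2.inRange(hsv,(0,0,205),(179,40,255))&roi
for nm,m in(('blue',b),('white',w)):
    for k in cv2.findContours(m,0,1)[0]:
        if cv2.contourArea(k)>15: r=cv2.minAreaRect(k);print(nm,cv2.contourArea(k),np.round(r[0],1),np.round(r[1],1),round(r[2],1),[plane(T,q,.086 if nm=='white' else .05)[:2].round(3).tolist() for q in cv2.boxPoints(r)])
```

```text
rack [[0.482, 0.3], [0.575, 0.294], [0.555, 0.108], [0.462, 0.117]] c [0.5186 0.2044] [np.float64(0.184), np.float64(0.094), np.float64(0.187), np.float64(0.093)]
cap [167.8 200.6] 71 z.11 [0.547 0.264] z.085 [0.55 0.27]
cap [186.6 203.2] 75 z.11 [0.542 0.223] z.085 [0.545 0.227]
cap [225.8 209.8] 68 z.11 [0.53  0.137] z.085 [0.533 0.139]
cap [164.4 219.8] 73 z.11 [0.505 0.269] z.085 [0.507 0.275]
cap [202.7 225.2] 74 z.11 [0.495 0.186] z.085 [0.497 0.189]
cap [222.1 227.7] 74 z.11 [0.491 0.144] z.085 [0.493 0.146]
u(y) [0.10658418 0.99430368] v(x) [ 0.99430368 -0.10658418]
[[0.491, 0.144], [0.495, 0.186], [0.5, 0.228], [0.504, 0.269]]
[[0.533, 0.14], [0.537, 0.181], [0.542, 0.223], [0.546, 0.265]]
scap [295.4 144.6] [292 143   8   4  27] [0.505 0.269] [0.467 0.296]
scap [264.4 151. ] [261 149   8   5  31] [0.496 0.185] [0.458 0.208]
scap [304.  152.5] [300 151   9   4  28] [0.547 0.264] [0.512 0.292]
scap [248.3 154.3] [245 152   8   5  31] [0.492 0.144] [0.453 0.165]
scap [288.2 155.8] [284 154   9   5  31] [0.542 0.223] [0.506 0.248]
scap [255.2 172. ] [251 170   9   5  37] [0.567
[... 308 characters left out ...]
-0.296], [0.603, -0.297], [0.585, -0.172]]
white 77.5 [380.5 238.5] [11.  9.] 90.0 [[0.491, -0.195], [0.492, -0.215], [0.467, -0.215], [0.467, -0.195]]
white 46.5 [357.5 222. ] [10.  7.] 90.0 [[0.525, -0.147], [0.526, -0.163], [0.503, -0.162], [0.503, -0.147]]
white 73.0 [377.5 220. ] [10.  9.] 90.0 [[0.531, -0.19], [0.531, -0.21], [0.509, -0.209], [0.509, -0.189]]
white 49.0 [354.6 203.8] [11.3  7.4] 80.5 [[0.566, -0.139], [0.569, -0.155], [0.544, -0.159], [0.541, -0.143]]
white 70.5 [374.3 202.3] [10.6  8.5] 45.0 [[0.561, -0.178], [0.575, -0.192], [0.558, -0.208], [0.544, -0.195]]
white 187.5 [368.8 220.8] [48.8  5.6] 80.5 [[0.57, -0.166], [0.573, -0.178], [0.466, -0.194], [0.464, -0.182]]
```

Run:
```python
from h import *
T=load('top');S=load('scene')
for q in((380.5,238.5),(377.5,220),(374.3,202.3),(357.5,222),(354.6,203.8)): print(plane(T,q,.043).round(4))
f=T['frame'];hsv=cv2.cvtColor(f,cv2.COLOR_BGR2HSV)
print('disc px row241',f[234:250:2,350:366:2].mean(2).astype(int))
for q in((352,235),):pass
x=np.array([.989,.148]);yv=np.array([-.148,.989])
V=np.array([plane(T,q,.043)[:2] for q in((380.5,238.5),(377.5,220),(374.3,202.3))]);m=V.mean(0);print('centre from vials',m+yv*.0215, 'free',m+yv*.043-x*.043, (V[2]-V[0]))
fr=m+yv*.043-x*.043
print('free proj seat z=.008',proj(T,[*fr,.008]),'corners rim',[proj(T,[*(m+yv*.0215+x*a+yv*b),.05]).round(1).tolist() for a in(-.068,.068) for b in(-.048,.048)])
# ridge in scene
h2=cv2.cvtColor(S['frame'],cv2.COLOR_BGR2HSV);print('ridge ends scene',[proj(S,[*(np.array([.5185,-.180])+x*a),.086]).round(1).tolist() for a in(-.055,.055)])
```

```text
[ 0.4813 -0.2188  0.043 ]
[ 0.524  -0.2129  0.043 ]
[ 0.5655 -0.2064  0.043 ]
[ 0.518  -0.1661  0.043 ]
[ 0.5606 -0.1599  0.043 ]
disc px row241 [[ 94 115  82  95 114 145 186 172]
 [ 79 137 139 157 157 157 186 177]
 [ 69 131 157 165 164 164 189 180]
 [ 55 136 165 165 165 152 190 186]
 [ 55 121 154 165 165 155 190 186]
 [ 55 113 140 165 165 164 173 187]
 [ 55  99 121 158 148 153 143 186]
 [ 56  90 137 137 136 135 135 186]]
centre from vials [ 0.52045206 -0.19144414] free [ 0.47474306 -0.17654464] [0.08417129 0.01241168]
free proj seat z=.008 [358.36957452 241.33810486] corners rim [[394.9, 248.0], [353.5, 253.1], [384.5, 189.8], [344.1, 194.6]]
ridge ends scene [[103.6, 196.0], [125.4, 222.3]]
```

All the measurements agree:
- **Short tube:** (0.533, 0.140).
- **Box:** centre (0.520, -0.191), yaw 0.148.
- **Free place:** (0.475, -0.1765).
- **Cover:** open by about 0.024 m.

The pre-push point is (0.510, -0.127). I'm closing the fingers, turning +21.8° about z and crossing at z=0.25.

Request:
apply_moves --motion "0.46 -0.92 0 0 0 0.24; 0.46 -0.92 0 0 0 0.24; 0.46 -0.92 0 0 0 0.24; 0.46 -0.92 0 0 0 0.24" --jaw 0 --newtons 20

```text
time_s: 0.43
tcp_pos: [0.1912, 0.5125, 0.2488]
eef_rot: [-0.0, -0.072, 0.997, -0.002]
ft_force: [1.1, 1.6, 0.1]
gripper_width: 0.0388
gripper_force: 0.0
```

Request:
apply_moves --motion "0.46 -0.92 0 0 0 0; 0.46 -0.92 0 0 0 0; 0.46 -0.92 0 0 0 0"

```text
time_s: 0.68
tcp_pos: [0.2367, 0.4216, 0.2492]
eef_rot: [-0.0, -0.071, 0.997, -0.001]
ft_force: [0.1, 0.2, -0.4]
gripper_width: 0.0007
gripper_force: 0.0
```

Request:
apply_moves --motion "0.46 -0.92 0 0 0 0; 0.46 -0.92 0 0 0 0; 0.46 -0.92 0 0 0 0"

```text
time_s: 0.93
tcp_pos: [0.2829, 0.3296, 0.2496]
eef_rot: [0.0, -0.071, 0.998, -0.001]
ft_force: [1.2, 0.4, -1.1]
gripper_width: -0.0003
gripper_force: 0.0
```

Request:
apply_moves --motion "0.46 -0.92 0 0 0 0; 0.46 -0.92 0 0 0 0; 0.46 -0.92 0 0 0 0"

```text
time_s: 1.18
tcp_pos: [0.3293, 0.2376, 0.25]
eef_rot: [0.001, -0.07, 0.998, -0.001]
ft_force: [1.0, 0.3, -0.0]
gripper_width: 0.0002
gripper_force: 0.0
```

Request:
apply_moves --motion "0.46 -0.92 0 0 0 0; 0.46 -0.92 0 0 0 0; 0.46 -0.92 0 0 0 0"

```text
time_s: 1.43
tcp_pos: [0.3757, 0.1454, 0.2503]
eef_rot: [0.001, -0.07, 0.998, -0.001]
ft_force: [0.5, -0.1, 0.3]
gripper_width: 0.0001
gripper_force: 0.0
```

Request:
apply_moves --motion "0.46 -0.92 0 0 0 0; 0.46 -0.92 0 0 0 0; 0.46 -0.92 0 0 0 0"

```text
time_s: 1.68
tcp_pos: [0.422, 0.0531, 0.2504]
eef_rot: [0.001, -0.07, 0.998, -0.001]
ft_force: [-0.1, 0.5, 0.2]
gripper_width: 0.0004
gripper_force: 0.0
```

Request:
apply_moves --motion "0.46 -0.92 0 0 0 0; 0.46 -0.92 0 0 0 0; 0.46 -0.92 0 0 0 0"

```text
time_s: 1.93
tcp_pos: [0.4682, -0.0392, 0.2502]
eef_rot: [0.001, -0.07, 0.998, -0.001]
ft_force: [-0.3, 0.1, 1.0]
gripper_width: 0.0001
gripper_force: 0.0
```

Request:
apply_moves --motion "0.45 -0.9 0 0 0 0; 0.45 -0.9 0 0 0 0; 0.45 -0.9 0 0 0 0; 0.45 -0.9 0 0 0 0; 0.45 -0.9 0 0 0 0"

```text
time_s: 2.35
tcp_pos: [0.5113, -0.1259, 0.2495]
eef_rot: [-0.001, -0.071, 0.997, 0.001]
ft_force: [-0.5, 1.2, 0.4]
gripper_width: 0.0002
gripper_force: 0.0
```

Now I descend beside the ridge.

Request:
apply_moves --motion "0 0 -0.3 0 0 0; 0 0 -0.6 0 0 0; 0 0 -1 0 0 0; 0 0 -1 0 0 0; 0 0 -1 0 0 0"

```text
time_s: 2.77
tcp_pos: [0.5084, -0.1233, 0.1476]
eef_rot: [-0.003, -0.073, 0.997, 0.002]
ft_force: [0.9, 0.6, -0.9]
gripper_width: 0.0005
gripper_force: 0.0
```

Request:
apply_moves --motion "0 0 -0.2 0 0 0; 0 0 -0.4 0 0 0; 0 0 -0.55 0 0 0; 0 0 -0.64 0 0 0; 0 0 -0.64 0 0 0; 0 0 -0.64 0 0 0"

```text
time_s: 3.27
tcp_pos: [0.5123, -0.1258, 0.0877]
eef_rot: [0.001, -0.072, 0.997, -0.0]
ft_force: [0.3, -1.0, 0.0]
gripper_width: 0.0004
gripper_force: 0.0
```

Run:
```python
from cell import camera
from h import *
a=camera('top')['frame'][180:260,335:435];b=camera('scene')['frame'][170:280,45:165]
cv2.imwrite('pics/pre.png',np.hstack([cv2.resize(a,(400,320)),cv2.resize(b,(400,320))]))
```

```text
(no output)
```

View pics/pre.png

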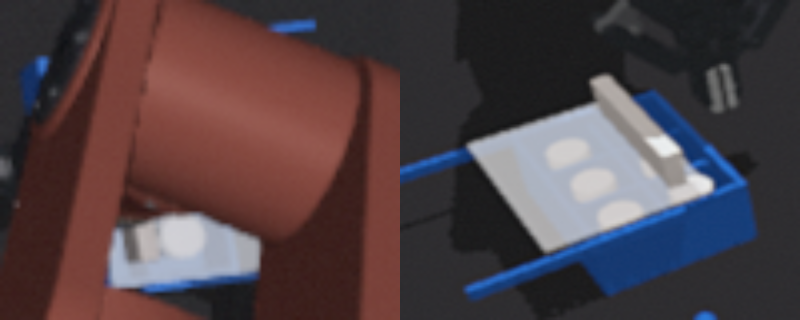

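The arm hides the top view. The scene view shows the shut fingers on the +y side of the ridge, clear of it. I push slowly along box -y, (0.148, -0.989).

Request:
apply_moves --motion "0.01 -0.06 0 0 0 0; 0.02 -0.12 0 0 0 0; 0.03 -0.18 0 0 0 0; 0.04 -0.24 0 0 0 0; 0.04 -0.29 0 0 0 0; 0.05 -0.34 0 0 0 0; 0.06 -0.38 0 0 0 0; 0.06 -0.42 0 0 0 0"

```text
time_s: 4.03
tcp_pos: [0.5172, -0.168, 0.0858]
eef_rot: [-0.0, -0.072, 0.997, 0.0]
ft_force: [1.6, 2.4, -0.3]
gripper_width: 0.0
gripper_force: 0.8
```

Request:
apply_moves --motion "0.01 -0.04 0 0 0 0; 0.01 -0.08 0 0 0 0; 0.02 -0.12 0 0 0 0; 0.02 -0.16 0 0 0 0; 0.03 -0.2 0 0 0 0; 0.04 -0.24 0 0 0 0; 0.04 -0.28 0 0 0 0; 0.05 -0.32 0 0 0 0"

```text
time_s: 4.7
tcp_pos: [0.5219, -0.2001, 0.0858]
eef_rot: [-0.0, -0.072, 0.997, 0.0]
ft_force: [-1.0, 1.9, -0.3]
gripper_width: 0.0001
gripper_force: 0.9
```

Request:
apply_moves --motion "0.01 -0.04 0 0 0 0; 0.01 -0.08 0 0 0 0; 0.02 -0.13 0 0 0 0; 0.03 -0.18 0 0 0 0; 0.03 -0.23 0 0 0 0; 0.04 -0.28 0 0 0 0; 0.05 -0.32 0 0 0 0; 0.05 -0.36 0 0 0 0"

```text
time_s: 5.37
tcp_pos: [0.5274, -0.2363, 0.0859]
eef_rot: [0.0, -0.072, 0.997, 0.0]
ft_force: [0.8, 2.9, -1.5]
gripper_width: -0.0001
gripper_force: 0.8
```

Run:
```python
from cell import camera
from h import *
S=camera('scene');b=S['frame'][170:280,35:155].copy()
cv2.imwrite('pics/p2.png',cv2.resize(b,(720,600),interpolation=2))
C=np.array([.520,-.191]);x=np.array([.989,.148]);yv=np.array([-.148,.989])
for q in(.085,.095,.105,.115):
    print(q,[((proj(S,[*(C+x*a+yv*(.035-q)),.086])-[35,170])*[6,5.4545]).round(0).tolist() for a in(-.055,.055)],[((proj(S,[*(C+x*a+yv*(-.05-q)),.056])-[35,170])*[6,5.4545]).round(0).tolist() for a in(-.068,.068)])
```

```text
0.085 [[236.0, 199.0], [356.0, 353.0]] [[-15.0, 333.0], [111.0, 548.0]]
0.095 [[206.0, 209.0], [324.0, 365.0]] [[-47.0, 344.0], [76.0, 562.0]]
0.105 [[176.0, 219.0], [292.0, 377.0]] [[-80.0, 355.0], [40.0, 575.0]]
0.115 [[145.0, 229.0], [259.0, 389.0]] [[-113.0, 366.0], [4.0, 589.0]]
```

View pics/p2.png

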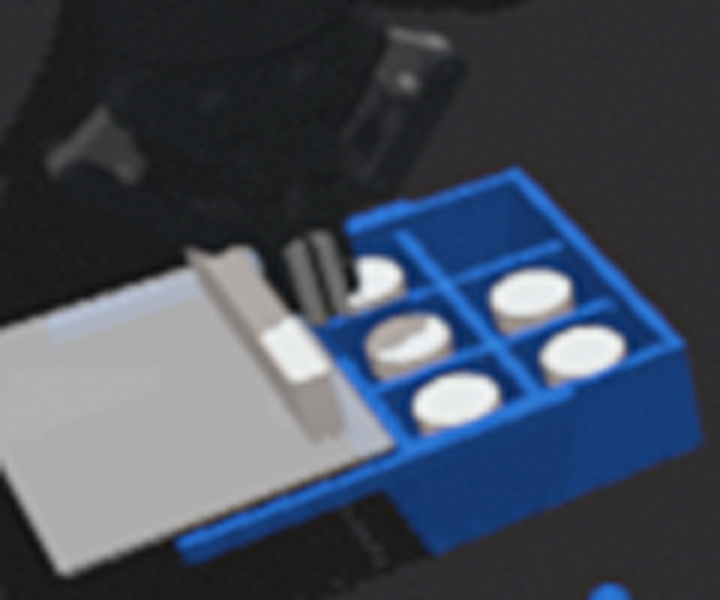

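The picture shows all six places uncovered. The ridge's +x end at about (320,375) and the plate corner at (68,575) give a cover opening of about 0.097 m. I'll push 5 mm more for margin, then back off and rise.

Request:
apply_moves --motion "0 -0.02 0 0 0 0; 0.01 -0.04 0 0 0 0; 0.01 -0.05 0 0 0 0; 0.01 -0.05 0 0 0 0; 0.01 -0.05 0 0 0 0"

```text
time_s: 5.83
tcp_pos: [0.5284, -0.2412, 0.0862]
eef_rot: [0.0, -0.072, 0.997, -0.0]
ft_force: [-0.7, 0.4, -0.9]
gripper_width: 0.0002
gripper_force: 0.2
```

Request:
apply_moves --motion "-0.01 0.05 0 0 0 0; -0.02 0.15 0 0 0 0; -0.03 0.2 0.1 0 0 0; -0.03 0.2 0.4 0 0 0; -0.03 0.2 0.7 0 0 0; -0.03 0.2 1 0 0 0; -0.03 0.2 1 0 0 0"

```text
time_s: 6.42
tcp_pos: [0.5295, -0.2224, 0.1946]
eef_rot: [0.006, -0.073, 0.997, -0.004]
ft_force: [0.4, -0.5, 1.7]
gripper_width: 0.0
gripper_force: 0.0
```

Request:
apply_moves --motion "0.02 0.4 0.1 0 0 0; 0.02 0.7 0.2 0 0 0; 0.02 1 0.25 0 0 0; 0.02 1 0.25 0 0 0"

```text
time_s: 6.75
tcp_pos: [0.5275, -0.116, 0.2129]
eef_rot: [0.001, -0.074, 0.997, 0.001]
ft_force: [-0.8, -0.1, -0.3]
gripper_width: -0.0002
gripper_force: 0.0
```

Request:
apply_moves --motion "0.02 0.4 0 0 0 0; 0.02 0.8 0 0 0 0; 0.02 1 0 0 0 0; 0.02 1 0 0 0 0"

```text
time_s: 7.08
tcp_pos: [0.5285, -0.017, 0.2111]
eef_rot: [0.0, -0.074, 0.997, 0.001]
ft_force: [-0.3, -0.1, -0.5]
gripper_width: 0.0002
gripper_force: 0.0
```

Request:
apply_moves --motion "0.02 0.4 0 0 0 0; 0.02 0.8 0 0 0 0; 0.02 1 0 0 0 0; 0.02 1 0 0 0 0"

```text
time_s: 7.42
tcp_pos: [0.5309, 0.0821, 0.2112]
eef_rot: [0.0, -0.074, 0.997, 0.001]
ft_force: [0.1, -0.1, 0.2]
gripper_width: 0.0003
gripper_force: 0.0
```

Request:
apply_moves --motion "0.02 0.3 0 0 0 0; 0.02 0.5 0 0 0 0; 0.02 0.61 0 0 0 0; 0.02 0.61 0 0 0 0; 0.02 0.61 0 0 0 0; 0.02 0.61 0 0 0 0"

```text
time_s: 7.92
tcp_pos: [0.5332, 0.1388, 0.2109]
eef_rot: [-0.0, -0.072, 0.997, -0.001]
ft_force: [0.8, 0.3, 0.3]
gripper_width: -0.0
gripper_force: 0.0
```

Request:
apply_moves --motion "0 0.01 -0.1 0 0 0; 0 0.01 -0.3 0 0 0; 0 0.01 -0.5 0 0 0; 0 0.01 -0.65 0 0 0; 0 0.01 -0.75 0 0 0; 0 0.01 -0.75 0 0 0; 0 0.01 -0.75 0 0 0"

```text
time_s: 8.5
tcp_pos: [0.5327, 0.1405, 0.1352]
eef_rot: [-0.001, -0.072, 0.997, -0.0]
ft_force: [-0.1, 0.0, 0.1]
gripper_width: 0.0003
gripper_force: 0.0
```

Run:
```python
from cell import camera
from h import *
b=camera('scene')['frame'];cv2.imwrite('pics/hov.png',np.hstack([cv2.resize(b[100:210,215:335],(400,366)),cv2.resize(b[170:280,35:155],(400,366))]))
```

```text
(no output)
```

View pics/hov.png

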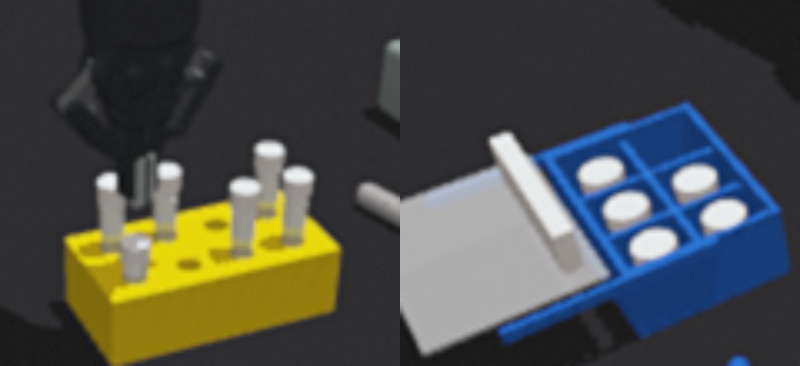

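Request:
apply_moves --motion "0 0 0 0 0 0; 0 0 0 0 0 0; 0 0 0 0 0 0; 0 0 0 0 0 0; 0 0 0 0 0 0; 0 0 0 0 0 0; 0 0 0 0 0 0; 0 0 0 0 0 0"

```text
time_s: 9.22
tcp_pos: [0.5331, 0.1412, 0.136]
eef_rot: [-0.0, -0.072, 0.997, -0.0]
ft_force: [-0.1, -0.3, -0.7]
gripper_width: -0.0002
gripper_force: 0.0
```

Request:
apply_moves --motion "0 0 0 0 0 0; 0 0 0 0 0 0; 0 0 0 0 0 0; 0 0 0 0 0 0; 0 0 0 0 0 0; 0 0 0 0 0 0; 0 0 0 0 0 0; 0 0 0 0 0 0"

```text
time_s: 9.88
tcp_pos: [0.5332, 0.1412, 0.136]
eef_rot: [0.0, -0.072, 0.997, 0.0]
ft_force: [-0.2, -0.2, 1.0]
gripper_width: -0.0001
gripper_force: 0.0
```

Request:
apply_moves --motion "0 0 0 0 0 0; 0 0 0 0 0 0; 0 0 0 0 0 0; 0 0 0 0 0 0; 0 0 0 0 0 0; 0 0 0 0 0 0; 0 0 0 0 0 0; 0 0 0 0 0 0"

```text
time_s: 10.55
tcp_pos: [0.5332, 0.1411, 0.136]
eef_rot: [-0.0, -0.072, 0.997, -0.0]
ft_force: [-0.3, -0.1, -0.3]
gripper_width: 0.0001
gripper_force: 0.0
```

Request:
apply_moves --motion "0 0 0 0 0 0; 0 0 0 0 0 0; 0 0 0 0 0 0; 0 0 0 0 0 0"

```text
time_s: 10.88
tcp_pos: [0.5332, 0.1411, 0.136]
eef_rot: [-0.0, -0.072, 0.997, -0.0]
ft_force: [-0.2, -0.6, -0.5]
gripper_width: 0.0003
gripper_force: 0.0
```

The picture shows the fingers hovering above the short cap at (135,245), and the cover staying open. The free place is the far corner cell at (690,130). I rise and cross to it.

Request:
apply_moves --motion "0 0 0.2 0 0 0; 0 0 0.5 0 0 0; 0 0 0.75 0 0 0; 0 0 0.75 0 0 0"

```text
time_s: 11.22
tcp_pos: [0.5371, 0.1417, 0.2175]
eef_rot: [0.006, -0.072, 0.997, 0.0]
ft_force: [0.3, 0.7, 1.2]
gripper_width: 0.0002
gripper_force: 0.0
```

Request:
apply_moves --motion "0 -0.3 0 0 0 0; -0.1 -0.7 0 0 0 0; -0.15 -1 0 0 0 0; -0.15 -1 0 0 0 0"

```text
time_s: 11.55
tcp_pos: [0.5171, 0.037, 0.2104]
eef_rot: [-0.001, -0.07, 0.998, -0.001]
ft_force: [1.3, 0.2, -0.2]
gripper_width: -0.0004
gripper_force: 0.0
```

Request:
apply_moves --motion "-0.1 -0.4 0 0 0 0; -0.15 -0.8 0 0 0 0; -0.2 -1 0 0 0 0; -0.2 -1 0 0 0 0"

```text
time_s: 11.88
tcp_pos: [0.4975, -0.0619, 0.2107]
eef_rot: [-0.0, -0.07, 0.998, -0.001]
ft_force: [0.1, 0.7, 0.1]
gripper_width: 0.0001
gripper_force: 0.0
```

Request:
apply_moves --motion "-0.1 -0.4 0 0 0 0; -0.15 -0.8 0 0 0 0; -0.2 -1 0 0 0 0; -0.2 -1 0 0 0 0"

```text
time_s: 12.22
tcp_pos: [0.478, -0.1614, 0.2109]
eef_rot: [0.0, -0.07, 0.998, -0.001]
ft_force: [0.8, 0.0, 0.5]
gripper_width: 0.0001
gripper_force: 0.0
```

Request:
apply_moves --motion "-0.03 -0.18 -0.2 0 0 0; -0.03 -0.18 -0.5 0 0 0; -0.03 -0.18 -0.8 0 0 0; -0.03 -0.18 -1 0 0 0; -0.03 -0.18 -1 0 0 0; -0.03 -0.18 -1 0 0 0"

```text
time_s: 12.72
tcp_pos: [0.4744, -0.175, 0.1096]
eef_rot: [-0.001, -0.072, 0.997, 0.001]
ft_force: [0.5, 0.6, 0.7]
gripper_width: 0.0001
gripper_force: 0.0
```

Request:
apply_moves --motion "0 0 -0.05 0 0 0; 0 0 -0.1 0 0 0; 0 0 -0.1 0 0 0; 0 0 -0.1 0 0 0; 0 0 -0.1 0 0 0; 0 0 -0.1 0 0 0; 0 0 -0.1 0 0 0; 0 0 -0.1 0 0 0"

```text
time_s: 13.38
tcp_pos: [0.4753, -0.177, 0.1013]
eef_rot: [0.0, -0.072, 0.997, -0.0]
ft_force: [1.4, -0.2, 0.5]
gripper_width: -0.0001
gripper_force: 0.0
```

Request:
apply_moves --motion "0 0 0 0 0 0; 0 0 0 0 0 0; 0 0 0 0 0 0; 0 0 0 0 0 0; 0 0 0 0 0 0; 0 0 0 0 0 0; 0 0 0 0 0 0; 0 0 0 0 0 0"

```text
time_s: 14.05
tcp_pos: [0.4752, -0.1768, 0.101]
eef_rot: [-0.0, -0.072, 0.997, -0.0]
ft_force: [0.3, -0.6, 0.3]
gripper_width: -0.0001
gripper_force: 0.0
```

Request:
apply_moves --motion "0 0 0 0 0 0; 0 0 0 0 0 0; 0 0 0 0 0 0; 0 0 0 0 0 0; 0 0 0 0 0 0; 0 0 0 0 0 0; 0 0 0 0 0 0; 0 0 0 0 0 0"

```text
time_s: 14.72
tcp_pos: [0.4752, -0.1768, 0.101]
eef_rot: [-0.0, -0.072, 0.997, -0.0]
ft_force: [0.3, -0.4, -0.8]
gripper_width: -0.0001
gripper_force: 0.0
```

Request:
apply_moves --motion "0 0 0 0 0 0; 0 0 0 0 0 0; 0 0 0 0 0 0; 0 0 0 0 0 0; 0 0 0 0 0 0; 0 0 0 0 0 0; 0 0 0 0 0 0; 0 0 0 0 0 0"

```text
time_s: 15.38
tcp_pos: [0.4752, -0.1769, 0.101]
eef_rot: [-0.0, -0.072, 0.997, -0.0]
ft_force: [0.2, 0.1, -0.5]
gripper_width: 0.0003
gripper_force: 0.0
```

Run:
```python
from cell import camera
from h import *
b=camera('scene')['frame'];cv2.imwrite('pics/fin.png',np.hstack([cv2.resize(b[135:210,215:335],(400,366)),cv2.resize(b[150:280,35:175],(400,366))]))
```

```text
(no output)
```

View pics/fin.png

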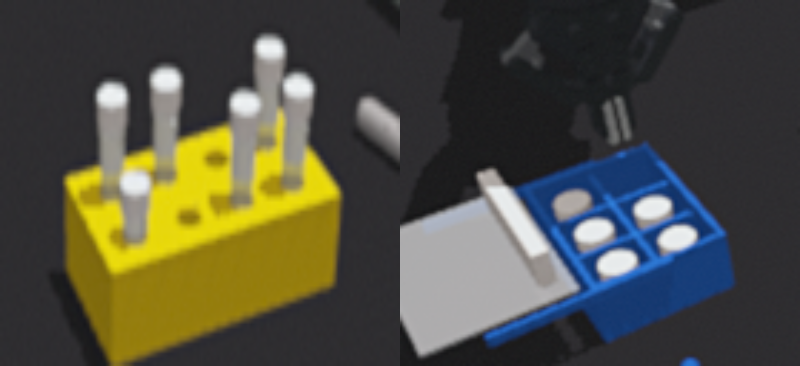

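The tubes are undisturbed and the cover is open. The shut fingers hover above the free corner place, with tips at about (620,140). Handing in.

```bash
python3 -c "
from cell import job_done
print(job_done())"
```

```text
the job is handed in; nothing more can be done
None
```

I handed the job in at about 15 s with the cover pushed open to an estimated 0.10 m, the short tube and then the free place each pointed at for two seconds, and the fingers still hovering over the free place; no verdict was returned.

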